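# Fit the spring retaining ring on the rotor spindle

### The arm

A 6-joint arm with a two-finger parallel gripper is mounted at the origin on a cart in front of the work surface, level with it; the furniture and walls round the work are solid. World frame = base frame: x ahead of the robot, y to its left, z up, the work surface at z = 0. Lengths are in m, angles in rad, forces in N, time in s.
With the tool pointing down it reaches from about 0.3 to 0.775 m from the base axis. Payload 14.6 kg.
Tool frame: the origin (TCP) lies at the very end of the fingers, on their centre line; the grasp point (between the pads) lies 19 mm behind it; z points along the fingers, x is the direction in which the jaws open and shut, and the axes are right-handed (so a half turn about z gives the same grasp; the last joint's range is limited). The gripper opens to 94 mm and grips with 3 to 60 N. Pads are 16 mm wide; open, the fingers measure 119 mm over their backs; the gripper's body (75 mm by 177 mm) begins 78 mm behind the grasp point.
Start: joints at [1.245, 0.3, 1.521, -0, 1.321, -0.067], TCP at [0.141, 0.532, 0.205] pointing down, gripper open.
Joint ranges: [-3.03, 3.03], [-0.79, 2.21], [0.23, 2.52], [-1.04, 4.18], [0, 3.07], [-2.55, 2.55]. Speed limits (rad/s): [2.22, 2.22, 2.57, 3.14, 3.14, 3.14].

### API

Orientations are given as [roll, pitch, yaw] about the fixed x, y, z axes, in that order (R = Rz(yaw) Ry(pitch) Rx(roll)).
In Python, from station import ctrl gives the robot as it stands.
- The arm moves only by the shell command python3 -m inch 'ROWS' [FORCE]. ROWS is JSON, one flat list of numbers, 7 for each row, row after row: the shift along the tool's x, y, z in cm, then the turn, a rotation vector about the tool's x, y, z in rad, then the opening, from 0 (shut) to 1 (fully open). In form: [tx, ty, tz, wx, wy, wz, claw, tx, ty, tz, wx, wy, wz, claw, ...]. A call has 1 to 20 rows; each row shifts and turns the commanded pose from where the row before left it, along the tool's axes as they then stand; what a row does not reach is not made up. A row lasts 1/8 s, in which the tool goes at most 62.5 mm and 10.7 degrees, less where a joint would pass 70% of its speed; a pose out of reach is approached as far as the arm can. A call is refused whole if a number of a shift passes 6.25 or a number of a turn 0.188, either way. A call with a gripper value outside its range is refused whole. The fingers move at their own pace and stop on an object; FORCE is the grip in N (left out, the last holds). Time passes only in rows, so rows that do not move let the fingers close. It gives the time, the measured TCP pose, the force and the opening at its end, in the units of the state.
- ctrl.get_obs(): the state, without advancing time (a new reading comes with each control period).
- ctrl.camera(name): name is "side" or "top"; returns (picture, depth): 480x640x3 uint8, red, green, blue; 480x640 float32, m along the optical axis (not along the pixel's ray), 0 where there is no reading.
- ctrl.camera_params(name): a dict with "vertical_fov" (degrees; the focal length in pixels is half the picture's height over the tangent of half this angle, whatever the lens; pixels are square), "cx", "cy" (the principal point, pixels), "distortion" ([k1, k2, p1, p2, k3] as OpenCV has them; the pictures are not rectified), "camera_from_world" (4x4, takes a point from world to camera coordinates). Camera axes: x right, y down, z forward; pixel columns grow to the right and rows downward; lengths in m; the calibration is good to about 2 mm. A picture is of the moment at which its call begins. camera_params takes no time and is no camera call.
- ctrl.hand_in(): hands the job in, once; it reports no verdict.
Trained networks look in the newest picture that a camera, given by its name, has taken for a name from the list of things; names that differ only in an ending like _2 or _b are one class to them, and where a whole thing is asked for, a point or a joint stands for the part that bears it (a point fixed in the world has none). Each returns a list of dicts, best first, with "score" (0 to 1); they miss things now and then, are a little off and sometimes report something else, mostly with a low value. They report only what shows in the picture. A call takes as long as a camera call. They do not tell look-alikes from the thing itself.
- ctrl.spot_in(camera, label): "bbox" ([centre column, centre row, width, height] in pixels, round what is visible of it).
- ctrl.place_of(camera, label): "centre" ([column, row] in pixels: a listed point, or the origin of a listed thing).
The state is a dict: "time_s": time; "qpos": joint angles; "joint_vel": joint speeds; "tau": joint torques, N m; "ee_pos": TCP position; "eef_rot": TCP orientation; "force": force on the tool from outside, world axes, zero at the start; "moment": the same for the moment, N m; "grip_width": finger opening in m.
Only numpy, scipy, OpenCV 4.12 (cv2) and the standard library are available. Lean on these libraries where they do the work, as an engineer would, in place of code of your own. Each camera call takes 0.05 s, during which the arm holds its last target. There are 200 camera calls.

### The job

The little rotor on the drive unit needs its retaining ring. Pinch the two ears of the spring ring in the tray so that it spreads, pass it over the spindle's head, press the sprung rotor down gently with it just until the groove is clear, and let it close in the groove so that it holds the rotor down. Leave the things round about undisturbed.

Things in the scene. Friction and masses are not known exactly. Their poses are not given: they have to be found in the camera images.
- ring_mid (a point): Middle of the steel spring retaining ring that lies flat in the tray: on its bore axis, 20 mm above its underside. z up, y runs ear to ear. Two flat upright ears at y = -27 and +27 mm, each 4 mm thick (58 mm over the outer faces), 18 mm wide along x, tops 34 mm above the underside. Rides with the -y ear, so it is up to 4.5 mm off the ears' mid-point while spread.
- ring: The same ring, 80 g, origin on the axis at its underside. Two crossed wire loops (32 mm wide along x, together 11 mm high) carry the ears and two inner jaws; the jaws are the lowest 5 mm of the ring. The ears take the pinch; ring parts other than the ears stay within 11 mm of the underside.
- ring_jaw (a joint): Spread of the jaws in m: 0 shut (12 mm bore), 0.009 hard stop (21 mm bore). Pinching the ears together along y spreads the jaws evenly about the ears' mid-point; each ear moves in 4.5 mm. 5 N to begin, 13 N at the stop; a 22 N grip keeps it spread. About 0.001 when it clasps the groove, 0.006 when it clasps the head by mistake.
- drive: Drive unit: white box 114 x 114 mm, fixed, with an upright spindle and an aluminium rotor on top. Origin: centre of its underside. Head of the spindle: 18 mm across, 12 mm tall, bevelled on top; right below it the groove (neck 13 mm across). Rotor: disc 78 mm across, its 33 mm wide boss rising 7 mm above the disc. The ring may sit in any yaw.
- spindle_axis (a point): On the spindle's axis at the level of the box's top, 45 mm above the worktop; z up. The spindle is set higher or lower and its height is not measured: the head's top stands 39 to 63 mm above this point. The resting rotor's boss lies 15 mm below the head's top, 3 mm below its underside, and rises with the spindle.
- rotor (a joint): How far the rotor is pressed down the spindle in m: 0 resting, 0.005 hard stop. Its spring takes about 4 N to begin, 9 N at the stop. The 5 mm jaws get under the head when it is 2 to 5 mm down. Held by the seated ring it stays at about 0.002.
- tray: Square white plastic parts tray, fixed, 120 x 120 mm, rim 10 mm high, floor thickness 4 mm, the ring lies in it. Origin at the centre of its underside.
- beaker_glass: Bystander: small clear beaker 46 mm wide, 58 mm high, loose. Origin at the centre of its underside.
- marker_3: Bystander: marker pen 140 mm long lying on the worktop, loose. Origin at the centre of its underside.
- tally_counter: Bystander: small white hand tally counter 34 x 47 mm, 49 mm high, loose. Origin at the centre of its underside.
Not all that is in view belongs to the job. Leave any green look-alike of the ring alone. What is shaped like the drive but blue is not meant.

How it is judged:
By the outcome, as a careful person would: the job done as asked, in the order asked, and still so for the second after the job is handed in, with the robot touching nothing.
It also fails if it takes over 42 s, if anything falls off the work surface, if the arm or the gripper's body presses on something with over 40 N, if the wrist force passes 120 N, or if a joint passes its speed limit or range.

## Working session

There is one attempt and no reset: what is moved stays moved. The work goes in short steps, Python scripts to look and compute and a shell command to move; the robot and the scene stay as the last step left them, time stands still between calls to the robot, and variables do not carry over. Pictures are saved under pics/ and viewed, about 8 in all and at most 12, crops included, and the job is handed in when it is done.

```bash
ls; mkdir -p pics; cat > h.py <<'E'
import numpy as np, cv2, json
from station import ctrl
from scipy.spatial.transform import Rotation as R
def cam(n):
    p=ctrl.camera_params(n); f=240/np.tan(np.radians(p['vertical_fov'])/2)
    K=np.array([[f,0,p['cx']],[0,f,p['cy']],[0,0,1.]]); return K,np.array(p['distortion'],float),np.array(p['camera_from_world'])
def ray(n,px):
    K,d,T=cam(n); u=cv2.undistortPoints(np.array([[px]],float),K,d)[0,0]
    Ti=np.linalg.inv(T); return Ti[:3,3],Ti[:3,:3]@np.array([u[0],u[1],1])
def at_z(n,px,z):
    o,d=ray(n,px); return o+d*(z-o[2])/d[2]
def at_d(n,px,dep):
    o,d=ray(n,px); return o+d*dep
def cloud(n,depth):
    K,d,T=cam(n); v,u=np.mgrid[:480,:640]; 
    q=cv2.undistortPoints(np.stack([u,v],-1).reshape(-1,1,2).astype(float),K,d).reshape(480,640,2)
    c=np.dstack([q*depth[...,None],depth]); Ti=np.linalg.inv(T); P=c@Ti[:3,:3].T+Ti[:3,3]; P[depth==0]=np.nan; return P
def proj(n,P):
    K,d,T=cam(n); return cv2.projectPoints(np.array(P,float).reshape(-1,3),T[:3,:3],T[:3,3],K,d)[0].reshape(-1,2)
def save(n,name):
    im,dp=ctrl.camera(n); cv2.imwrite('pics/'+name,im[...,::-1]); np.save('pics/'+name[:-4],dp); return im,dp
E
python3 - <<'E'
from h import *
a,da=save('top','t0.png'); b,db=save('side','s0.png')
for n in('top','side'):
    print(n,np.linalg.inv(cam(n)[2])[:3,3].round(3))
    for l in('ring_mid','spindle_axis','tray','drive','beaker_glass','marker_3','tally_counter'):
        z={'ring_mid':.024,'spindle_axis':.045}.get(l,0)
        print(l,[(np.round(r['centre']),round(r['score'],2),at_z(n,r['centre'],z)[:2].round(3)) for r in ctrl.place_of(n,l)[:3]])
o=ctrl.get_obs(); print(o['time_s'],o['ee_pos'],o['eef_rot'],o['force'])
E
```

```text
pics
top [ 0.382 -0.132  1.07 ]
ring_mid [(array([201., 216.]), 0.79, array([0.592, 0.168])), (array([217., 274.]), 0.73, array([0.449, 0.129])), (array([150., 277.]), 0.63, array([0.446, 0.29 ]))]
spindle_axis [(array([502., 292.]), 0.82, array([ 0.385, -0.54 ])), (array([363., 253.]), 0.81, array([ 0.487, -0.22 ]))]
tray [(array([217., 274.]), 0.66, array([0.452, 0.135]))]
drive [(array([493., 295.]), 0.96, array([ 0.38 , -0.537])), (array([360., 255.]), 0.79, array([ 0.486, -0.215]))]
beaker_glass [(array([276., 209.]), 0.81, array([ 0.608, -0.012]))]
marker_3 [(array([271., 250.]), 0.68, array([0.505, 0.002])), (array([363., 257.]), 0.38, array([ 0.482, -0.222]))]
tally_counter [(array([278., 295.]), 0.64, array([ 0.394, -0.014]))]
side [0.321 0.702 0.713]
ring_mid [(array([295., 422.]), 0.87, array([0.441, 0.289])), (array([229., 353.]), 0.86, array([0.593, 0.173])), (array([306., 350.]), 0.77, array([0.453, 0.139]))]
spindle_axis [(array([322., 229.]), 0.94, array([ 0.487, -0.219])), (array([378., 173.]), 0.59, array([ 0.375, -0.527]))]
tray [(array([307., 358.]), 0.85, array([0.452, 0.138]))]
drive [(array([320., 245.]), 0.65, array([ 0.491, -0.213]))]
beaker_glass [(array([257., 294.]), 0.78, array([ 0.596, -0.015]))]
marker_3 [(array([296., 305.]), 0.81, array([0.503, 0.002]))]
tally_counter [(array([347., 304.]), 0.62, array([ 0.396, -0.02 ]))]
0.8 [0.14073627 0.53167144 0.20544428] [-3.14157654e+00  3.17834688e-05  1.31201696e+00] [ 0.06037745  0.42199821 -0.13510114]
```

View pics/t0.png

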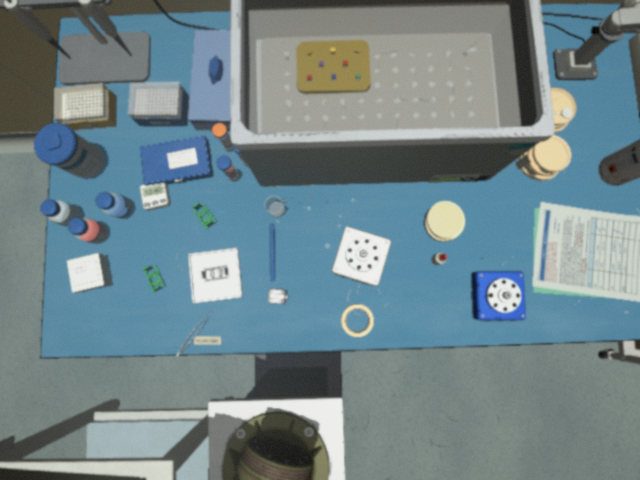

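View pics/s0.png

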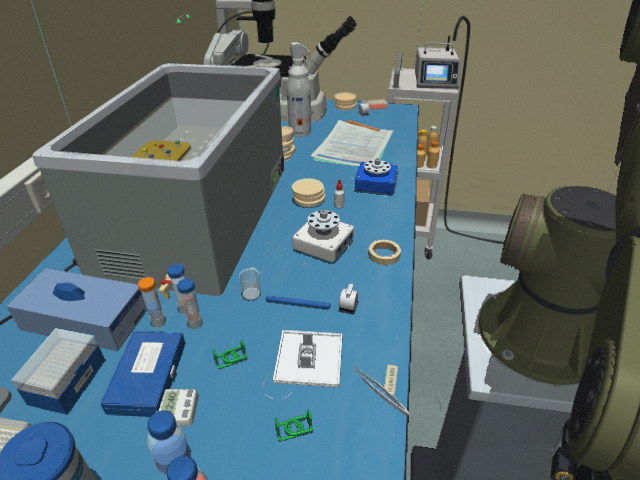

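Top view: ring in the tray at (217,274), ears left and right; white drive at (362,254); beaker (276,208), marker (271,250) and tally (278,295) lie between them. In the side view the ring is at (307,350) and the rotor at (323,220).

```bash
python3 - <<'E'
from h import *
for n,f in(('top','t0'),('side','s0')):
    P=cloud(n,np.load(f'pics/{f}.npy')); im=cv2.imread(f'pics/{f}.png')
    g=cv2.cvtColor(im,cv2.COLOR_BGR2GRAY)
    c=np.array([.452,.137]); d=np.abs(P[...,:2]-c).max(-1)
    m=(d<.05)&(P[...,2]>.009)&(g<150); Q=P[m]; print(n,'ring pts',len(Q),Q.mean(0).round(4),Q.min(0).round(4),Q.max(0).round(4))
    h=P[(d<.05)&(P[...,2]>.028)]; print(' high',len(h)); 
    for s in(-1,1):
        e=h[(h[:,1]-c[1])*s>.0]
        if len(e): print('  ear',s,len(e),e.mean(0).round(4),np.median(e,0).round(4))
    f0=P[(d<.05)&(g>180)]; print(' floor z',np.nanmedian(f0[:,2]).round(4))
    if len(Q): w,v=np.linalg.eigh(np.cov(Q[:,:2].T)); print(' axis',v[:,1],np.degrees(np.arctan2(v[1,1],v[0,1])))
    c=np.array([.487,-.22]); r=np.hypot(*(P[...,:2]-c).transpose(2,0,1))
    for lo,hi in((.04,.052),(.055,.12)):
        q=P[(r<.06)&(P[...,2]>lo)&(P[...,2]<hi)]; print(' drive',lo,len(q),q.mean(0).round(4) if len(q) else '')
    q=P[(r<.05)&(P[...,2]>.05)]; print(' hist',np.histogram(q[:,2],np.arange(.05,.13,.003)))
    cs=[]
    for z0 in(0,):
        top=q[q[:,2]>np.percentile(q[:,2],97)]; print(' top',top.mean(0).round(4))
a=cv2.imread('pics/s0.png')
A=cv2.resize(a[310:400,260:360],None,fx=6,fy=6,interpolation=cv2.INTER_CUBIC)[:540]
b=cv2.imread('pics/t0.png'); 
cv2.imwrite('pics/c1.png',np.hstack([cv2.resize(a[195:265,285:360],(400,373),interpolation=2),cv2.resize(b[240:310,180:255],(400,373),interpolation=2)]))
E
```

```text
top ring pts 42 [0.4526 0.1375 0.0258] [0.4424 0.1053 0.0092] [0.4627 0.1627 0.0408]
 high 40
  ear -1 19 [0.4551 0.1077 0.0358] [0.4548 0.1075 0.0364]
  ear 1 21 [0.4478 0.1615 0.0364] [0.447  0.1614 0.0362]
 floor z 0.005
 axis [-0.09918468  0.99506904] 95.69222291756923
 drive 0.04 981 [ 0.4846 -0.218   0.0457]
 drive 0.055 906 [ 0.4811 -0.2142  0.0818]
 hist (array([  5,   0,   0,   0,   0,   0,   0,   1,  48, 358, 309,  69,  57,
        14,   1,   3,  27,  16,   3,   0,   0,   0,   0,   0,   0,   0]), array([0.05 , 0.053, 0.056, 0.059, 0.062, 0.065, 0.068, 0.071, 0.074,
       0.077, 0.08 , 0.083, 0.086, 0.089, 0.092, 0.095, 0.098, 0.101,
       0.104, 0.107, 0.11 , 0.113, 0.116, 0.119, 0.122, 0.125, 0.128]))
 top [ 0.4815 -0.2139  0.1022]
side ring pts 261 [0.4528 0.1378 0.0213] [0.4336 0.0873 0.0093] [0.4998 0.1853 0.0406]
 high 89
  ear -1 47 [0.4561 0.1122 0.0346] [0.4565 0.1125 0.0356]
  ear 1 42 [0.4479 0.1651 0.0339] [0.4474 0.165  0.0342]
 floor z 0.0054
 axis [-0.12870326  0.99168315] 97.39466517801169
 drive 0.04 671 [ 0.482  -0.1991  0.0462]
 drive 0.055 511 [ 0.4802 -0.2057  0.0824]
 hist (array([  5,   0,   0,   0,   0,   0,   1,   3,  18, 192, 174,  23,  47,
         8,   6,   7,  17,  14,   1,   0,   0,   0,   0,   0,   0,   0]), array([0.05 , 0.053, 0.056, 0.059, 0.062, 0.065, 0.068, 0.071, 0.074,
       0.077, 0.08 , 0.083, 0.086, 0.089, 0.092, 0.095, 0.098, 0.101,
       0.104, 0.107, 0.11 , 0.113, 0.116, 0.119, 0.122, 0.125, 0.128]))
 top [ 0.4816 -0.2127  0.1022]
```

View pics/c1.png

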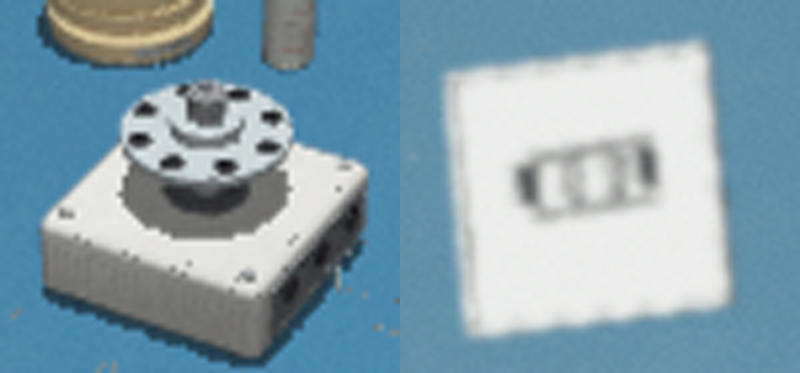

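Crop: the spindle head stands on the rotor boss; the ring is in the tray, yawed about 8°. I refine both positions from the saved pictures, then move.

```bash
python3 - <<'E'
from h import *
def onz(n,m,z): 
    v,u=np.nonzero(m); return np.array([at_z(n,(a,b),z)[:2] for a,b in zip(u,v)])
for n,f in(('top','t0'),('side','s0')):
    P=cloud(n,np.load(f'pics/{f}.npy')); g=cv2.cvtColor(cv2.imread(f'pics/{f}.png'),cv2.COLOR_BGR2GRAY)
    r=np.hypot(P[...,0]-.481,P[...,1]+.214)
    X=onz(n,(r<.055)&(P[...,2]>.070)&(P[...,2]<.085),.080); (c,rad)=cv2.minEnclosingCircle((X*1000).astype(np.float32)); print(n,'disc',np.round(c,1),round(rad,1),'bbox mid',((X.max(0)+X.min(0))*500).round(1),((X.max(0)-X.min(0))*500).round(1))
    X=onz(n,(r<.02)&(P[...,2]>.096),.102); print(' head',(X.mean(0)*1000).round(1),((X.max(0)+X.min(0))*500).round(1),((X.max(0)-X.min(0))*500).round(1),len(X))
    q=P[(r<.05)]; print(' z disc/boss/head',*[np.median(q[(q[:,2]>a)&(q[:,2]<b),2]).round(4) for a,b in((.075,.084),(.084,.092),(.096,.11))], 'p95',np.percentile(q[q[:,2]>.097,2],[50,90]).round(4))
    d=np.abs(P[...,:2]-[.452,.137]).max(-1); hm=(d<.05)&(P[...,2]>.030)
    X=onz(n,hm,.036); 
    E=[X[(X[:,1]-.137)*s>0].mean(0) for s in(-1,1)]; v=E[1]-E[0]; print(' ears',np.round(E,4),'mid',((E[0]+E[1])/2).round(4),'len',np.linalg.norm(v).round(4),'ang',np.degrees(np.arctan2(v[1],v[0])).round(1))
E
python3 -m inch '[-2.5,3.35,0,0,0,0,0.8, -2.5,3.35,0,0,0,0,0.8, -2.5,3.35,0,0,0,0,0.8, -2.5,3.35,0,0,0,0,0.8, -2.5,3.35,0,0,0,0,0.8, -2.5,3.35,0,0,0,0,0.8, -2.5,3.35,0,0,0,0,0.8, -2.5,3.35,0,0,0,0,0.8, -2.5,3.35,0,0,0,0,0.8, -2.5,3.35,0,0,0,0,0.8, -2.5,3.35,0,0,0,0,0.8, -2.7,3.35,0,0,0,0,0.8, 0,0,2,0,0,-0.1,0.8, 0,0,2,0,0,-0.1,0.8, 0,0,2,0,0,-0.1,0.8, 0,0,2,0,0,-0.1,0.8, 0,0,0,0,0,0,0.8]' 22
```

```text
top disc [ 481.4 -214. ] 38.9 bbox mid [ 481.4 -214. ] [38.8 38.7]
 head [ 481.1 -213.7] [ 481.2 -213.4] [6.8 7.9] 48
 z disc/boss/head 0.0798 0.087 0.1005 p95 [0.1005 0.1038]
 ears [[0.4554 0.1078]
 [0.4482 0.1617]] mid [0.4518 0.1348] len 0.0544 ang 97.6
side disc [ 481.5 -209.8] 41.4 bbox mid [ 481.2 -209.8] [38.2 40.2]
 head [ 480.7 -208.8] [ 480.8 -208.3] [ 8.9 10.9] 35
 z disc/boss/head 0.0799 0.0869 0.1001 p95 [0.1001 0.1027]
 ears [[0.4564 0.1119]
 [0.4475 0.1659]] mid [0.4519 0.1389] len 0.0547 ang 99.3
time_s: 2.92
ee_pos: [0.4515, 0.1367, 0.1246]
eef_rot: [-3.139, 0.0, 1.711]
force: [-0.6, -0.7, -0.4]
grip_width: 0.0752
```

```bash
python3 -m inch '[0,0,2,0,0,0,0.8, 0,0,2,0,0,0,0.8, 0,0,2,0,0,0,0.8, 0,0,1.6,0,0,0,0.8, 0,0,1.5,0,0,0,0.8, 0,0,1.2,0,0,0,0.8, 0,0,1,0,0,0,0.8, 0,0,0,0,0,0,0.8]' 22; python3 - <<'E'
from h import *
save('side','s1.png'); save('top','t1.png')
a=cv2.imread('pics/s1.png');b=cv2.imread('pics/t1.png')
cv2.imwrite('pics/c2.png',np.hstack([cv2.resize(a[290:400,250:360],(400,400),interpolation=2),cv2.resize(b[235:315,180:260],(400,400),interpolation=2)]))
E
```

```text
time_s: 3.92
ee_pos: [0.4518, 0.1368, 0.0119]
eef_rot: [-3.141, 0.0, 1.712]
force: [0.7, 0.7, 0.2]
grip_width: 0.0753
```

View pics/c2.png

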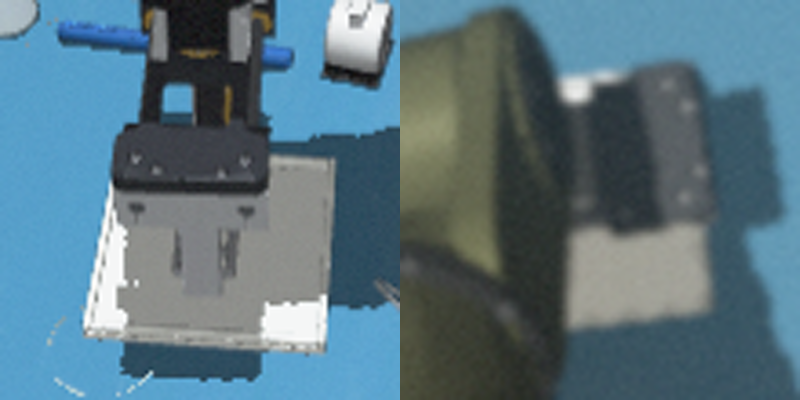

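The finger is centred on the ear: finger middle at about 203, the ring's loop edges at 172 and 238 in the left crop. I close the gripper.

```bash
python3 -m inch '[0,0,0,0,0,0,0.45, 0,0,0,0,0,0,0.45, 0,0,0,0,0,0,0.45, 0,0,0,0,0,0,0.45, 0,0,0,0,0,0,0.45, 0,0,0,0,0,0,0.45, 0,0,0,0,0,0,0.45, 0,0,0,0,0,0,0.45]' 22
```

```text
time_s: 5.03
ee_pos: [0.4524, 0.1369, 0.0128]
eef_rot: [3.141, -0.0, 1.712]
force: [-0.9, -0.7, 5.4]
grip_width: 0.0485
```

```bash
python3 -m inch '[0,0,-0.8,0,0,0,0.4, 0,0,-1.5,0,0,0,0.4, 0,0,-2,0,0,0,0.4, 0,0,-2,0,0,0,0.4, 0,0,-2,0,0,0,0.4, 0,0,-2,0,0,0,0.4, 0,0,-1.5,0,0,0,0.4, 0,0,-1,0,0,0,0.4, 0,0,0,0,0,0,0.4]' 22 && python3 -m inch '[-1.0,-0.06,0,0,0,0,0.4, -2,-0.1,0,0,0,0,0.4, -2.9,-0.18,0,0,0,0,0.4, -2.9,-0.18,0,0,0,0,0.4, -2.9,-0.18,0,0,0,0,0.4, -2.9,-0.18,0,0,0,0,0.4, -2.9,-0.18,0,0,0,0,0.4, -2.9,-0.18,0,0,0,0,0.4, -2.9,-0.18,0,0,0,0,0.4, -2.9,-0.18,0,0,0,0,0.4, -2.9,-0.18,0,0,0,0,0.4, -2.9,-0.18,0,0,0,0,0.4, -2,-0.1,0,0,0,0,0.4, -0.9,0,0,0,0,0,0.4, 0,0,0,0,0,0,0.4, 0,0,0,0,0,0,0.4]' && python3 - <<'E'
from h import *
save('side','s2.png'); save('top','t2.png')
a=cv2.imread('pics/s2.png');b=cv2.imread('pics/t2.png')
for n in('side','top'): print(n,[(np.round(r['centre'],1),round(r['score'],2)) for r in ctrl.place_of(n,'ring_mid')[:4]])
print(ctrl.get_obs()['ee_pos'],ctrl.get_obs()['grip_width'])
cv2.imwrite('pics/c3.png',np.hstack([cv2.resize(a[160:260,280:380],(400,400),interpolation=2),cv2.resize(b[215:295,320:400],(400,400),interpolation=2)]))
E
```

```text
time_s: 6.15
ee_pos: [0.4522, 0.1369, 0.1409]
eef_rot: [3.141, -0.0, 1.712]
force: [-0.0, -0.1, -0.8]
grip_width: 0.0488
time_s: 8.15
ee_pos: [0.4808, -0.2109, 0.1404]
eef_rot: [-3.142, -0.0, 1.713]
force: [0.6, 0.8, 0.0]
grip_width: 0.0486
side [(array([294.5, 424.1]), 0.97), (array([229.7, 349.8]), 0.69), (array([321.9, 194.3]), 0.51)]
top [(array([150.4, 277. ]), 0.77), (array([205. , 214.1]), 0.73)]
[ 0.48087448 -0.21112222  0.14053704] 0.04865064627667549
```

View pics/c3.png

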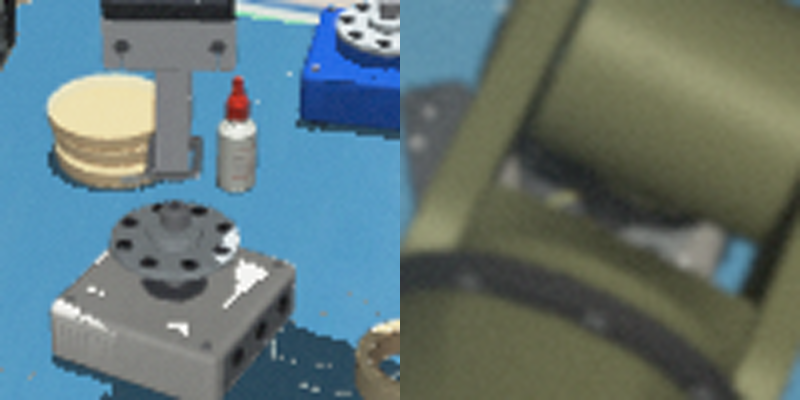

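The side crop shows the gripped ring above the spindle: finger middle at 172, head at 175. The top view is hidden by the arm. I check the side camera's offset using the finger, whose pose is known.

```bash
python3 - <<'E'
from h import *
P=cloud('side',np.load('pics/s2.npy')); g=cv2.imread('pics/s2.png')
o=ctrl.get_obs(); t=np.array(o['ee_pos']); M=R.from_euler('xyz',o['eef_rot']).as_matrix()
L=(P-t)@M   # tool frame
m=(np.abs(L[...,1])<.012)&(L[...,2]<-.003)&(L[...,2]>-.03)&(L[...,0]>.02)&(L[...,0]<.055)
q=L[m]; print('finger n',len(q),'x med',np.median(q[:,0]).round(4),'expected .0368'); 
for z in np.arange(-.03,.004,.004):
    w=q[(q[:,2]>z)&(q[:,2]<z+.004)]
    if len(w): print(z.round(3),len(w),w[:,1].min().round(4),w[:,1].max().round(4),np.median(w[:,0]).round(4))
# ring loops
f=np.array([[.0368,y,z] for y in(-.008,.008) for z in(0,-.02)])@M.T+t
print('model finger corners px',proj('side',f).round(1).tolist())
v,u=np.nonzero((np.abs(L[...,1])<.02)&(L[...,2]<.012)&(L[...,2]>-.012)&(np.abs(L[...,0])<.055)); 
for r in range(v.min(),v.max()+1): print(r,u[v==r].min(),u[v==r].max(), end=' | ')
# head & disc in this picture
print(); r=np.hypot(P[...,0]-.4813,P[...,1]+.213)
for a,b in((.092,.106),):
    w=(r<.02)&(P[...,2]>a)&(P[...,2]<b); vv,uu=np.nonzero(w); print('head cols',[(k,uu[vv==k].min(),uu[vv==k].max()) for k in np.unique(vv)])
for y in(-.2138,-.211): print('model head top centre',proj('side',[[.4813,y,.102],[.4813-.009,y,.095],[.4813+.009,y,.095]]).round(1).tolist())
E
python3 - <<'E'
import cv2
a=cv2.imread('pics/s2.png');cv2.imwrite('pics/c4.png',cv2.resize(a[180:245,295:360],(780,780*600//780),interpolation=1)[:600])
E
```

```text
finger n 77 x med 0.0359 expected .0368
-0.03 11 -0.0089 0.0088 0.0363
-0.026 15 -0.0088 0.0089 0.037
-0.022 14 -0.0088 0.0089 0.0354
-0.018 14 -0.0088 0.0091 0.0372
-0.014 11 -0.0088 0.009 0.036
-0.01 8 -0.0089 0.0046 0.0329
-0.006 4 -0.011 0.0092 0.0315
model finger corners px [[326.6, 206.5], [326.6, 198.9], [319.4, 206.4], [319.4, 198.8]]
194 318 329 | 195 317 330 | 196 317 330 | 197 317 330 | 198 317 330 | 199 317 330 | 200 317 330 | 201 316 330 | 202 316 329 | 203 316 329 | 204 317 329 | 205 323 323 | 
head cols [(np.int64(210), np.int64(322), np.int64(325)), (np.int64(211), np.int64(320), np.int64(326)), (np.int64(212), np.int64(320), np.int64(327)), (np.int64(213), np.int64(320), np.int64(327)), (np.int64(214), np.int64(320), np.int64(327)), (np.int64(215), np.int64(320), np.int64(327)), (np.int64(216), np.int64(322), np.int64(326))]
model head top centre [[323.5, 211.1], [327.3, 214.0], [319.8, 213.2]]
model head top centre [[323.3, 211.8], [327.1, 214.6], [319.6, 213.9]]
```

View pics/c4.png

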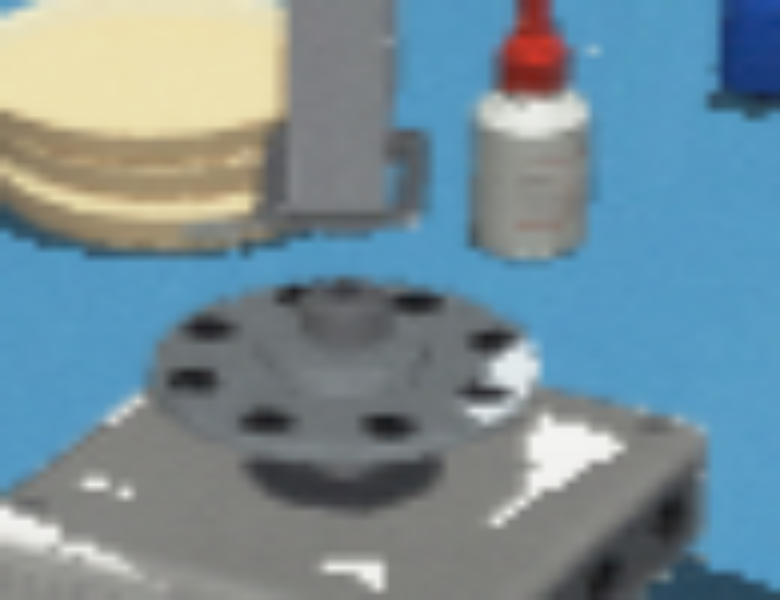

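The finger agrees with the side camera to within 0.5 mm in x, so the spindle is at x≈0.4813 and y≈−0.2125±1.2 mm. The 21 mm bore clears the 18 mm head by 1.5 mm a side. I shift slightly, then descend while watching the force.

```bash
python3 -m inch '[-0.14,0.06,0.6,0,0,0,0.4, 0,0,0.8,0,0,0,0.4, 0,0,0.8,0,0,0,0.4, 0,0,0.4,0,0,0,0.4, 0,0,0,0,0,0,0.4, 0,0,0,0,0,0,0.4]' && python3 -m inch '[0,0,0.1,0,0,0,0.4, 0,0,0.1,0,0,0,0.4, 0,0,0.1,0,0,0,0.4, 0,0,0.1,0,0,0,0.4, 0,0,0,0,0,0,0.4]' && python3 -m inch '[0,0,0.1,0,0,0,0.4, 0,0,0.1,0,0,0,0.4, 0,0,0,0,0,0,0.4]'; python3 -c "
from h import *
o=ctrl.get_obs();print(o['moment'],o['force'])"
```

```text
time_s: 9.1
ee_pos: [0.4817, -0.213, 0.1147]
eef_rot: [3.141, 0.0, 1.712]
force: [-1.0, 0.4, -0.4]
grip_width: 0.0487
time_s: 9.72
ee_pos: [0.4816, -0.2129, 0.1104]
eef_rot: [-3.141, -0.0, 1.712]
force: [-0.3, -0.1, -1.1]
grip_width: 0.0486
time_s: 10.1
ee_pos: [0.4816, -0.2129, 0.1083]
eef_rot: [-3.141, -0.0, 1.712]
force: [0.6, 0.9, -0.9]
grip_width: 0.0484
[-0.00944528 -0.05047747  0.01432835] [ 0.62380804  0.90088072 -0.85109895]
```

```bash
for i in 1 2 3; do python3 -m inch '[0,0,0.1,0,0,0,0.4, 0,0,0.1,0,0,0,0.4, 0,0,0,0,0,0,0.4]' | grep -E "pos|force|width"; done
```

```text
ee_pos: [0.4815, -0.2129, 0.1064]
force: [-0.4, -0.5, -0.2]
grip_width: 0.0486
ee_pos: [0.4816, -0.2129, 0.1044]
force: [-0.2, -1.3, -0.7]
grip_width: 0.0486
ee_pos: [0.4816, -0.2129, 0.1024]
force: [1.4, -1.3, -0.6]
grip_width: 0.0487
```

No contact although the underside is about 8 mm below the head's top, so the head is inside the bore. I continue down to the boss.

```bash
for i in 1 2 ; do python3 -m inch '[0,0,0.1,0,0,0,0.4, 0,0,0.1,0,0,0,0.4, 0,0,0,0,0,0,0.4]' | grep -E "pos|force|width"; done;  for i in 1 2 3; do python3 -m inch '[0,0,0.1,0,0,0,0.4, 0,0,0,0,0,0,0.4]' | grep -E "pos|force|width"; done
```

```text
ee_pos: [0.4815, -0.2128, 0.1003]
force: [-0.5, -0.7, -1.4]
grip_width: 0.0486
ee_pos: [0.4816, -0.2128, 0.0983]
force: [-0.1, 0.1, -1.8]
grip_width: 0.0487
ee_pos: [0.4816, -0.2128, 0.0974]
force: [0.5, -0.2, -0.2]
grip_width: 0.0488
ee_pos: [0.4816, -0.2128, 0.0964]
force: [0.1, -0.3, -0.5]
grip_width: 0.0488
ee_pos: [0.4815, -0.2128, 0.0954]
force: [0.4, 0.6, -0.5]
grip_width: 0.0486
```

```bash
for i in 1 2 3; do python3 -m inch '[0,0,0.1,0,0,0,0.4, 0,0,0,0,0,0,0.4]' | grep -E "pos|force"; done
```

```text
ee_pos: [0.4817, -0.2129, 0.0947]
force: [-1.6, 0.1, 4.1]
ee_pos: [0.4817, -0.2129, 0.0936]
force: [-1.1, 1.1, 4.2]
ee_pos: [0.4817, -0.2129, 0.0925]
force: [-0.3, 1.3, 5.1]
```

```bash
python3 -m inch '[0,0,0.1,0,0,0,0.4, 0,0,0,0,0,0,0.4, 0,0,0,0,0,0,0.4]' | grep -E "pos|force|width"
```

```text
ee_pos: [0.4817, -0.2129, 0.0916]
force: [-2.1, 0.4, 6.3]
grip_width: 0.0484
```

The force is 6.3 N, which matches about 3.4 mm of press. I release stepwise.

```bash
python3 -m inch '[0,0,0,0,0,0,0.55, 0,0,0,0,0,0,0.58, 0,0,0,0,0,0,0.6, 0,0,0,0,0,0,0.605, 0,0,0,0,0,0,0.61]' 
python3 -m inch '[0,0,0,0,0,0,0.63, 0,0,0,0,0,0,0.66, 0,0,0,0,0,0,0.7, 0,0,0,0,0,0,0.75, 0,0,0,0,0,0,0.75,0,0,0,0,0,0,0.75]'
```

```text
time_s: 14.48
ee_pos: [0.4818, -0.2132, 0.0916]
eef_rot: [3.141, 0.001, 1.712]
force: [2.1, -5.5, 3.5]
grip_width: 0.0577
time_s: 15.22
ee_pos: [0.4816, -0.2128, 0.0914]
eef_rot: [-3.142, -0.0, 1.712]
force: [0.4, -0.3, 0.3]
grip_width: 0.0704
```

```bash
python3 -m inch '[0,0,-0.5,0,0,0,0.75, 0,0,-0.8,0,0,0,0.75, 0,0,-1.5,0,0,0,0.75, 0,0,-2,0,0,0,0.75, 0,0,-2,0,0,0,0.75, 0,0,-2,0,0,0,0.75, 0,0,-2,0,0,0,0.75, 0,0,0,0,0,0,0.75]' && python3 -m inch '[1,0,0,0,0,0,0.75, 2,0,0,0,0,0,0.75, 2.8,0,0,0,0,0,0.75, 2.8,0,0,0,0,0,0.75, 2.8,0,0,0,0,0,0.75, 2.8,0,0,0,0,0,0.75, 2.8,0,0,0,0,0,0.75, 2.8,0,0,0,0,0,0.75, 2.8,0,0,0,0,0,0.75, 2.8,0,0,0,0,0,0.75, 2.8,0,0,0,0,0,0.75, 2.8,0,0,0,0,0,0.75, 2,0,0,0,0,0,0.75, 1,0,0,0,0,0,0.75, 0,0,0,0,0,0,0.75]' && python3 - <<'E'
from h import *
save('side','s3.png'); save('top','t3.png')
for n,f,k in(('top','t0','t3'),('side','s0','s3')):
    for w in(f,k):
        P=cloud(n,np.load(f'pics/{w}.npy')); r=np.hypot(P[...,0]-.4815,P[...,1]+.213)
        a=P[(r<.038)&(r>.02)&(P[...,2]>.07)&(P[...,2]<.0835),2]
        b=P[(r<.04)&(P[...,2]>.104),2]; hd=P[(r<.007)&(P[...,2]>.095),2]
        print(n,w,'disc z',np.median(a).round(4),len(a),'above head',len(b),np.percentile(b,90).round(4) if len(b) else '','head',np.median(hd).round(4))
    e=P[(r<.045)&(P[...,2]>.104)]
    E=[e[(e[:,1]+.213)*s>.01].mean(0) for s in(-1,1)]; print(np.round(E,4),np.linalg.norm(E[1]-E[0]).round(4))
    for l in('beaker_glass','marker_3','tally_counter'): print(l,[at_z(n,q['centre'],0)[:2].round(3) for q in ctrl.place_of(n,l)[:1]])
a=cv2.imread('pics/s3.png');b=cv2.imread('pics/t3.png')
cv2.imwrite('pics/c5.png',np.hstack([cv2.resize(a[180:260,285:365],(400,400),interpolation=2),cv2.resize(b[215:295,320:400],(400,400),interpolation=2)]))
E
```

```text
time_s: 16.23
ee_pos: [0.4822, -0.2131, 0.2015]
eef_rot: [3.139, 0.002, 1.712]
force: [0.3, 0.1, 0.5]
grip_width: 0.0701
time_s: 18.1
ee_pos: [0.4333, 0.1242, 0.1992]
eef_rot: [-3.141, 0.0, 1.713]
force: [-0.5, -0.1, -0.1]
grip_width: 0.0705
top t0 disc z 0.0798 618 above head 3 0.106 head 0.1013
top t3 disc z 0.0778 509 above head 44 0.1206 head 0.102
[[ 0.4854 -0.2399  0.1164]
 [ 0.4779 -0.1876  0.1162]] 0.0529
beaker_glass [array([ 0.608, -0.005])]
marker_3 [array([0.508, 0.003])]
tally_counter [array([ 0.397, -0.016])]
side s0 disc z 0.0799 321 above head 1 0.1044 head 0.1016
side s3 disc z 0.0781 76 above head 0  head nan
[[nan nan nan]
 [nan nan nan]] nan
beaker_glass [array([ 0.605, -0.017])]
marker_3 [array([ 0.506, -0.011])]
tally_counter [array([ 0.398, -0.015])]
  return _methods._mean(a, axis=axis, dtype=dtype,
  ret = ret.dtype.type(ret / rcount)
<stdin>:10: RuntimeWarning: Mean of empty slice.
  ret = um.true_divide(
```

View pics/c5.png

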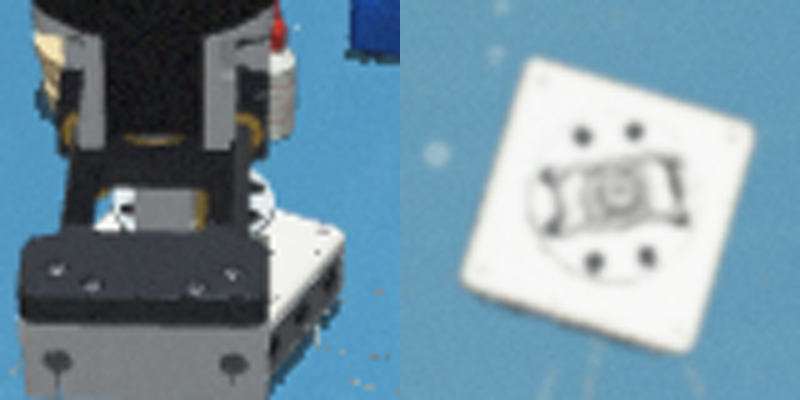

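Top crop: the ring sits level and centred round the head at crop (620,195). The disc is 2 mm lower than at rest and the ears are 52.9 mm apart, as expected for the groove. The arm hides the side view. I hand in.

```bash
python3 -c "
from station import ctrl
print(ctrl.hand_in())"
```

```text
the job is handed in; nothing more can be done
None
```

The retaining ring is seated in the spindle's groove and holds the rotor down. I handed the job in at about 18 s, with the arm clear of everything.

I pinched the ring open to its stop and lowered it over the head without feeling any contact. I then pressed the rotor down about 3.4 mm, with 6.3 N measured, and released the ring gradually.

**Last checks that agreed**
- **Rotor height:** the disc stays 2.0 mm below rest, matching the expected 0.002.
- **Ring spread:** the ears are 52.9 mm apart, which means a spread of about 0.001 and so the groove, not the head.
- **Ring position:** the top picture shows it level and centred round the head.
- **Bystanders:** beaker and tally counter positions match the first readings to within about 7 mm, which is network noise.

**Checks that failed or disagreed**
- **Side view:** in the last side picture the gripper hid the ring, so the seating was seen only from the top camera. Both cameras do show the disc about 2 mm lower.
- **Marker:** the side camera put the marker about 13 mm from its first reading, probably because the gripper was partly in front of it. The top camera shows it within 3 mm.
- **Spindle position:** before lowering, the two cameras disagreed by about 3 mm on the spindle's y. I aimed between them, and the ring cleared the head.

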